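# Spring the service cover of an amplifier with a release dowel

### The job

Take the orange-handled dowel from its wooden block and push it gently through the yellow-framed hole in the amplifier's rear panel, just far enough that the spring catch lets the side cover jump ajar. Then stand the dowel back in its block, fully down, and fold the cover out and down as far as it goes. Use only light force, and leave everything else on the bench where it is.

Things in the scene. Friction and masses are not known exactly. Their poses are not given: they have to be found in the camera images.
- amp: Small black audio amplifier, fixed, standing on its face in a wooden cradle, rear panel up: 90 (x) x 200 (y) x 180 mm high with the cradle. Origin: on the bench under its middle; z up, x towards the side with the aluminium cover (away from the robot, turned by up to 0.3 rad).
- release_hole (a point): Middle of the 13 mm round hole in the rear panel, at the panel's upper face: 180 mm above the bench, at x = 18, y = 45 mm in the amp's frame; framed by a yellow square of 26 mm. The panel is 6 mm thick. Below the hole, on its axis, waits the 11 mm brass head of the spring catch, which is pushed straight down.
- catch: Spring catch's carriage inside the amp; origin 60 mm under the hole at rest. The depth of its head differs and is not measured: anywhere 8 to 30 mm below the panel's upper face. It takes 6 N to start and 9 N at 6 mm of travel, where it frees the cover (plus up to 2 N of rubbing), stops dead at 9 mm, and is spoilt by more than 20 N. It springs back by itself; the cover moves only once freed.
- cover (a joint): Aluminium side cover, 190 (y) x 121 high x 3 mm, on the amp's +x side. 0 = shut (upright, held by the catch), grows as it folds out and down, 1.5 = fully open (level, at its stop). Hinge line along the amp's y axis at x = 47, z = 47 mm in its frame. Freed, a spring pushes it ajar to about 0.4; beyond, its damped hinge (0.15 Nm, 0.2 Nm s/rad) stays where left. Over 25 N bends it.
- cover_edge (a point): Point on the cover's free edge (upper edge when shut), 121 mm from the hinge line, at y = -20 mm in the amp's frame. The amp is open behind the cover. In the gap behind the ajar cover stand a spring popper (12 mm rod) at y = -80 mm and the cover's lug at y = +55 to +80 mm (amp frame): from y = -65 to +45 mm the gap is free.
- dowel: Dowel: a wooden rod, 10 mm thick and 50 mm long with a 7 mm nose over its last 4 mm, below a round orange handle 22 mm thick and 60 mm long; 35 g. Origin: middle of the rod's tip; z towards the handle. The handle's underside is 50 mm above the tip, its top 110 mm. At the start it stands in the block with the handle's underside resting on the block's top.
- dowel_grip (a point): Point on the dowel's axis, 85 mm above its tip, where the handle can be gripped from above.
- dowel_block: Dark wooden block, fixed, 60 x 60 x 56 mm high, with an upright 14 mm hole through its middle in which the dowel stands. Origin: on the bench under its middle.
- wire_spool: Bystander: small black spool of copper wire, 60 mm wide, 48 mm high. Origin: middle of its underside.
- screw_jar: Bystander: glass jar, 52 mm wide, 60 mm high. Origin: middle of its underside.
- flux_tin: Bystander: blue tin, 60 mm wide, 30 mm high. Origin: middle of its underside.
- screwdriver: Bystander: red screwdriver lying on the bench, 200 mm long. Origin: under its middle.
- pliers: Bystander: pliers with orange and yellow legs lying on the bench, 170 mm long, 60 mm wide. Origin: near the pivot.
- control_knob: Bystander: loose aluminium knob, 38 mm wide, 18 mm high. Origin: middle of its underside.
Things that resemble listed ones, but are neither listed nor needed, are in the scene too. Of the things like the dowel, leave any that is black, green or turquoise; of the rest the smaller one is meant.

How it is judged:
On the way, in this order (a step that is already met when the one before it is completed fails the run):
1. the dowel, through the hole, pushes on the catch (contact force between dowel and catch above 2 N and horizontal distance between dowel and release_hole below 0.006 m), for 0.05 s.
2. the cover has jumped ajar (value of joint cover above 0.25 rad), for 0.1 s.
At the end, for the whole second after the job is handed in: The cover is folded down to more than 1.38 rad; the dowel stands at rest in its block, its handle no more than about 4 mm off the block's top, its tip within 6 mm of the block's middle and leaning less than 0.12 rad (value of joint cover above 1.38 rad and horizontal distance between dowel and dowel_block below 0.006 m and z of dowel in the frame of dowel_block below 0.01 m and angle between dowel's own z axis and vertical below 0.12 rad and linear speed of dowel below 0.01 m/s); the robot touches nothing.
It fails at once if the catch is pushed with more than 20 N (contact force between dowel and catch above 20 N).
It fails at once if the cover is pushed with more than 25 N (contact force between any of the arm, dowel and cover above 25 N).
It fails at once if the dowel is pressed on the amplifier's panel with more than 25 N (contact force between dowel and amp above 25 N).
It fails at once if a bystander is moved by more than 20 mm (distance of any of wire_spool, screw_jar, flux_tin, screwdriver, pliers, control_knob from where it was at the start of the episode above 0.02 m).
It also fails if it takes over 72 s, if anything falls off the work surface, if the arm or the gripper's body presses on something with over 40 N, if the wrist force passes 120 N, or if a joint passes its speed limit or range.

### The arm

A 6-joint arm with a two-finger parallel gripper is mounted at the origin on the work surface. World frame = base frame: x ahead of the robot, y to its left, z up, the work surface at z = 0. Lengths are in m, angles in rad, forces in N, time in s.
With the tool pointing down it reaches from about 0.35 to 0.775 m from the base axis. Payload 7.3 kg.
Tool frame: the origin (TCP) lies at the centre of the arm's flange, where the gripper is bolted on; the fingertips stand 178 mm ahead of it and the grasp point (between the pads) lies 159 mm ahead of it; z points along the fingers, y is the line along which they close (so a half turn about z gives the same grasp; the last joint's range is limited). The gripper opens to 92 mm and grips with 3 to 60 N. Pads are 19 mm wide; open, the fingers measure 130 mm over their backs; the gripper's body (75 mm by 190 mm) begins 47 mm behind the grasp point.
Start: joints at [-1.408, 0.342, 1.524, -0, 1.275, -0.146], TCP at [0.16, -0.5, 0.405] pointing down, gripper open.
Joint ranges: [-2.53, 2.53], [-0.77, 2.02], [0.04, 2.7], [-1, 4.14], [0.28, 2.66], [-3.11, 3.11]. Speed limits (rad/s): [2.57, 2.57, 3.14, 3.14, 3.14, 3.14].

### API

Orientations are given as [roll, pitch, yaw] about the fixed x, y, z axes, in that order (R = Rz(yaw) Ry(pitch) Rx(roll)).
In Python, from cell import telemetry, vision, ticket gives the robot as it stands.
- The arm moves only by the shell command python3 -m crank 'ROWS' [FORCE]. ROWS is JSON, a list of rows, each a list of 5 numbers: the gripper command: -1 is shut, 1 is fully open, values between are in proportion, then the shift along the tool's x, y, z in mm, then the turn about the tool's z in rad. In form: [[fingers, dx, dy, dz, roll], ...]. A call has 1 to 12 rows; each row is the pose to reach, as a shift and turn from the pose commanded when the call began, along the tool's axes at that moment; what a row does not reach only later rows make up. A row lasts 1/12 s, in which the tool goes at most 41.7 mm and 7.16 degrees, less where a joint would pass 70% of its speed; a pose out of reach is approached as far as the arm can. A call with a gripper value outside its range is refused whole. The fingers move at their own pace and stop on an object; FORCE is the grip in N (left out, the last holds). Time passes only in rows, so rows that repeat a pose let the fingers close. It gives the time, the measured TCP pose, the force, the opening and the grip force at its end, in the units of the state.
- telemetry.observe(): the state, without advancing time (a new reading comes with each control period).
- vision.read_camera(name): name is "scene" or "top" or "wrist"; returns (picture, depth): 384x512x3 uint8, red, green, blue; 384x512 float32, m along the optical axis (not along the pixel's ray), 0 where there is no reading.
- vision.get_calibration(name): a dict with "camera_matrix" (3x3 intrinsics, pixels), "dist" ([k1, k2, p1, p2, k3] as OpenCV has them; the pictures are not rectified), "rvec" (rotation vector, rad) and "tvec" (3), from world to camera coordinates, as OpenCV has them. Camera axes: x right, y down, z forward; pixel columns grow to the right and rows downward; lengths in m; the calibration is good to about 2 mm. A picture is of the moment at which its call begins: read the wrist's pose just before it. get_calibration takes no time and is no camera call; for the wrist camera it gives the pose at the moment of the call.
- ticket.hand_in(): hands the job in; it is judged then, once.
The state is a dict: "time": time; "qpos": joint angles; "qvel": joint speeds; "joint_efforts": joint torques, N m; "tool_pos": TCP position; "tool_rot": TCP orientation; "contact_force": force on the tool from outside, world axes, zero at the start; "torque": the same for the moment, N m; "opening": finger opening in m; "grip_force": force on a finger pad.
Only numpy, scipy, OpenCV 4.12 (cv2) and the standard library are available. Lean on these libraries where they do the work, as an engineer would, in place of code of your own. Each camera call takes 0.05 s, during which the arm holds its last target. There are 200 camera calls.

## Working session

There is one attempt and no reset: what is moved stays moved. The work goes in short steps, Python scripts to look and compute and a shell command to move; the robot and the scene stay as the last step left them, time stands still between calls to the robot, and variables do not carry over. Pictures are saved under pics/ and viewed, at most 10 in all, crops included, and the job is handed in when it is done.

```bash
mkdir -p pics; ls; cat > h.py <<'E'
import numpy as np, cv2
from cell import telemetry, vision, ticket
def snap(n,f=None):
    c=vision.get_calibration(n); im,d=vision.read_camera(n)
    if f: cv2.imwrite('pics/'+f,im[:,:,::-1])
    return im,d,c
def ray(c,u,v):
    K=np.array(c['camera_matrix']);R=cv2.Rodrigues(np.array(c['rvec']))[0];t=np.array(c['tvec']).ravel()
    p=cv2.undistortPoints(np.array([[[u,v]]],float),K,np.array(c['dist'],float))[0,0]
    return -R.T@t, R.T@np.array([p[0],p[1],1])
def onz(c,u,v,z):
    o,d=ray(c,u,v); return o+d*(z-o[2])/d[2]
def pt(c,d,u,v):
    o,r=ray(c,u,v); return o+r*d[int(v),int(u)]
E
python3 - <<'E'
from h import *
a=snap('top','top0.png');b=snap('scene','scene0.png')
np.savez('s0.npz',ti=a[0],td=a[1],si=b[0],sd=b[1])
for n in('top','scene','wrist'):print(n,ray(vision.get_calibration(n),256,192))
s=telemetry.observe();print(s)
E
```

```text
pics
top (array([ 0.35690814, -0.01045851,  2.02582493]), array([ 0.11764569, -0.01089084, -0.99333118]))
scene (array([1.15275728, 1.01787041, 0.95145791]), array([-0.40964463, -0.71330509, -0.56869465]))
wrist (array([ 0.23334031, -0.476766  ,  0.38298139]), array([-0.27640929, -0.07032917, -0.95857996]))
{'time': 0.1, 'qpos': array([-1.40802743e+00,  3.42654221e-01,  1.52490082e+00, -2.71680174e-05,
        1.27539654e+00, -1.45966741e-01]), 'qvel': array([ 1.16378210e-03, -1.87115241e-03, -3.31301681e-03,  7.81372061e-04,
       -2.23119759e-04, -9.91385617e-05]), 'joint_efforts': array([ 3.10841700e-03, -4.32001948e+01, -2.44695067e+01,  7.18263374e-02,
        5.25712583e-02, -2.58264731e-05]), 'tool_pos': array([ 0.15953919, -0.50005267,  0.4041209 ]), 'tool_rot': array([-3.14024439e+00, -1.71951144e-04,  3.08743446e-01]), 'contact_force': array([ 0.17774123, -0.39585495, -0.12160559]), 'torque': array([ 0.00052572, -0.01640308,  0.01690245]), 'grip_force': 0.0, 'opening': 0.09191923482509277}
```

View pics/top0.png

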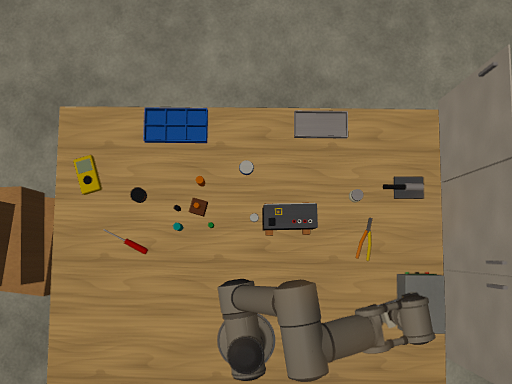

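View pics/scene0.png

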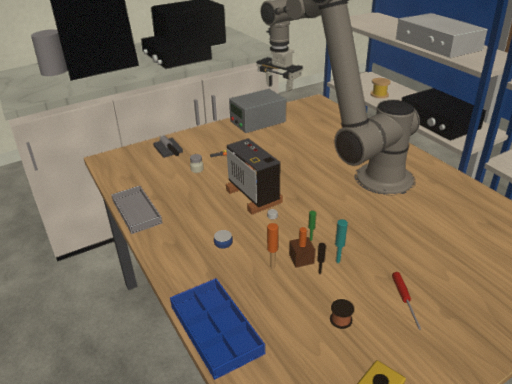

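The top view shows the amp at about (290,217) with the yellow frame at (278,212). The block with the small orange dowel is at (198,206). The larger orange one is at (200,181), with the black, turquoise and green ones around it. The scene view agrees: small dowel in the block at (303,245).

```bash
python3 - <<'E'
from h import *
z=np.load('s0.npz');im,d=z['ti'],z['td'];c=vision.get_calibration('top')
hsv=cv2.cvtColor(im,cv2.COLOR_RGB2HSV)
def blobs(mask,x0,x1,y0,y1,zz,name,mn=4):
    m=np.zeros(mask.shape,np.uint8);m[y0:y1,x0:x1]=mask[y0:y1,x0:x1]
    n,l,s,ce=cv2.connectedComponentsWithStats(m)
    for i in range(1,n):
        if s[i,4]>=mn: print(name,ce[i].round(1),s[i,4],'onz',onz(c,*ce[i],zz).round(4),'depth',pt(c,d,*ce[i].round()).round(4))
H,S,V=[hsv[...,i].astype(int) for i in range(3)]
blobs((H>4)&(H<14)&(S>180)&(V>150),170,225,170,235,.116,'orange')
blobs((H>=22)&(H<34)&(S>150)&(V>120),262,320,200,235,.18,'yellow')
blobs((V<80),170,225,170,235,.08,'dark')
blobs((H>40)&(H<105)&(S>120),160,225,170,240,.08,'greens')
P=np.array([[pt(c,d,u,v) for u in range(330)] for v in range(240)])
# amp top by depth
m=np.zeros(im.shape[:2],np.uint8);m[195:240,255:325]=(P[195:240,255:325,2]>.165)
cn=max(cv2.findContours(m,0,2)[0],key=cv2.contourArea);r=cv2.minAreaRect(cn);b=cv2.boxPoints(r)
B=np.array([onz(c,*q,.18) for q in b]);print('amp',r,B.round(3),B.mean(0))
m=np.zeros(im.shape[:2],np.uint8);m[190:222,185:215]=(P[190:222,185:215,2]>.03)
cn=max(cv2.findContours(m,0,2)[0],key=cv2.contourArea);r=cv2.minAreaRect(cn);b=cv2.boxPoints(r)
B=np.array([onz(c,*q,.056) for q in b]);print('block',r,B.round(3),B.mean(0))
x=im[170:240,160:330,::-1];cv2.imwrite('pics/c0.png',cv2.resize(x,None,fx=4.7,fy=4.7,interpolation=2))
# scene: orange small
im2,c2=z['si'],vision.get_calibration('scene')
h2=cv2.cvtColor(im2,cv2.COLOR_RGB2HSV).astype(int)
m=((h2[...,0]>3)&(h2[...,0]<14)&(h2[...,1]>180)&(h2[...,2]>130)).astype(np.uint8)
m[:220]=0;m[275:]=0;m[:,:260]=0;m[:,325:]=0
n,l,s,ce=cv2.connectedComponentsWithStats(m)
for i in range(1,n):
  if s[i,4]>20: print('scene',ce[i],s[i],'onz top',onz(c2,s[i,0]+s[i,2]/2,s[i,1]+2,.116),onz(c2,*ce[i],.086))
E
```

```text
yellow [278. 211.] 24 onz [ 0.5049 -0.1134  0.18  ] depth [ 0.5061 -0.1143  0.1649]
dark [202.2 183.5] 18 onz [0.6192 0.1818 0.08  ] depth [0.6128 0.1792 0.1132]
dark [198.6 206.2] 144 onz [0.529  0.1942 0.08  ] depth [0.529  0.192  0.0861]
dark [177.1 207.6] 34 onz [0.5222 0.2792 0.08  ] depth [0.5191 0.2764 0.0999]
dark [180.5 227.3] 25 onz [0.4449 0.2638 0.08  ] depth [0.4428 0.2559 0.1491]
dark [212.1 225.8] 9 onz [0.4521 0.1395 0.08  ] depth [0.4497 0.1375 0.1108]
greens [177.6 226.4] 58 onz [0.4481 0.2753 0.08  ] depth [0.4466 0.2638 0.1478]
greens [210.5 224.6] 28 onz [0.4565 0.146  0.08  ] depth [0.4538 0.1457 0.1057]
amp ((290.0668640136719, 215.3726348876953), (25.162525177001953, 53.64436721801758), 87.95458984375) [[ 0.531 -0.057  0.18 ]
 [ 0.541 -0.257  0.18 ]
 [ 0.447 -0.26   0.18 ]
 [ 0.438 -0.061  0.18 ]] [ 0.48909122 -0.15851036  0.18      ]
block ((197.54129028320312, 206.36239624023438), (15.612568855285645, 15.325221061706543), 16.699243545532227) [[0.509 0.239 0.056]
 [0.569 0.223 0.056]
 [0.551 0.163 0.056]
 [0.492 0.179 0.056]] [0.53025738 0.20091771 0.056     ]
scene [272.87280702 237.13596491] [268 224  10  29 228] onz top [0.59753227 0.14484142 0.116     ] [0.60542937 0.15667557 0.086     ]
scene [302.7244898  236.56122449] [300 227   6  20  98] onz top [0.53220256 0.20214215 0.116     ] [0.5306881 0.20067   0.086    ]
```

View pics/c0.png

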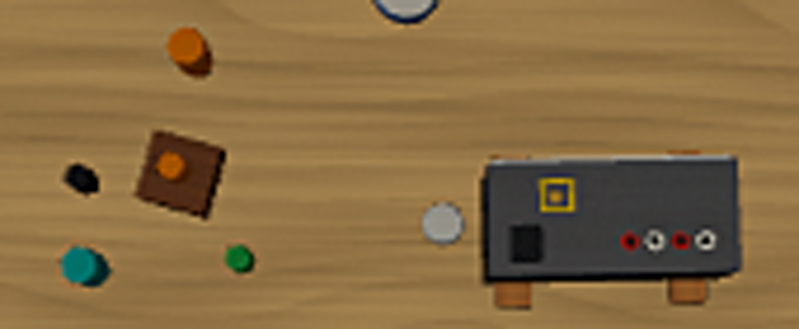

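The crop confirms the layout: small orange dowel in the block (crop 172,165), yellow frame at (557,195), and the amp nearly unrotated. Both the top and scene views put the dowel at about (0.530, 0.201). The hole is at about (0.505, -0.113). Next I move over the amp for a close look.

```bash
python3 -m crank '[[1,389,-264,-45,0.83],[1,389,-264,-45,0.83],[1,389,-264,-45,0.83],[1,389,-264,-45,0.83],[1,389,-264,-45,0.83],[1,389,-264,-45,0.83],[1,389,-264,-45,0.83],[1,389,-264,-45,0.83],[1,389,-264,-45,0.83],[1,389,-264,-45,0.83],[1,389,-264,-45,0.83],[1,389,-264,-45,0.83]]' 20
python3 -m crank '[[1,0,0,0,0],[1,0,0,0,0],[1,0,0,0,0]]'
python3 - <<'E'
from h import *
print(telemetry.observe()['tool_pos'],telemetry.observe()['tool_rot'])
im,d,c=snap('wrist','w1.png')
h=cv2.cvtColor(im,cv2.COLOR_RGB2HSV).astype(int)
m=((h[...,0]>=22)&(h[...,0]<34)&(h[...,1]>130)&(h[...,2]>90)).astype(np.uint8)
for cn in cv2.findContours(m,cv2.RETR_EXTERNAL,2)[0]:
  if cv2.contourArea(cn)>300:
    r=cv2.minAreaRect(cn);b=cv2.boxPoints(r);B=np.array([onz(c,*q,.18) for q in b])
    print(r,B.round(4),'ctr',onz(c,*r[0],.18),np.linalg.norm(B-np.roll(B,1,0),axis=1))
E
```

```text
time: 1.1
tool_pos: [0.4506, -0.1286, 0.4498]
tool_rot: [3.141, 0.0, -0.521]
contact_force: [1.5, -1.8, -0.1]
opening: 0.092
grip_force: 0.0
time: 1.35
tool_pos: [0.4496, -0.1306, 0.4493]
tool_rot: [3.141, 0.001, -0.52]
contact_force: [-0.2, 1.1, 0.7]
opening: 0.092
grip_force: 0.0
[ 0.44964998 -0.13056487  0.44925009] [ 3.14089303e+00  1.00202487e-03 -5.20247633e-01]
((210.781494140625, 147.43984985351562), (34.66789245605469, 32.98334884643555), 57.38076400756836) [[ 0.5164 -0.1031  0.18  ]
 [ 0.5171 -0.1292  0.18  ]
 [ 0.4907 -0.1299  0.18  ]
 [ 0.4895 -0.1032  0.18  ]] ctr [ 0.50359564 -0.11645136  0.18      ] [0.02685222 0.02602572 0.02641048 0.02674274]
```

View pics/w1.png

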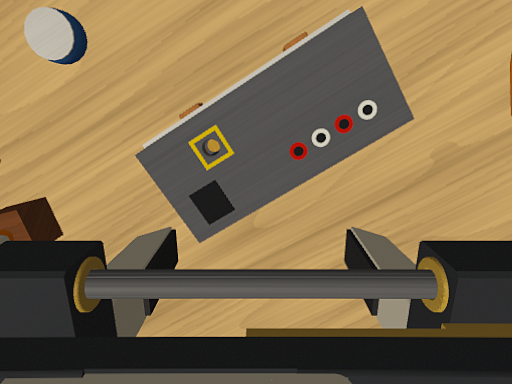

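The wrist view shows the yellow frame at (211,147), measuring 26 mm as expected, with the brass head visible in the hole at about (0.5036, -0.1165). Now over to the dowel.

```bash
python3 -m crank '[[1,-135,-327,40,0],[1,-135,-327,40,0],[1,-135,-327,40,0],[1,-135,-327,40,0],[1,-135,-327,40,0],[1,-135,-327,40,0],[1,-135,-327,40,0],[1,-135,-327,40,0],[1,-135,-327,40,0],[1,-135,-327,40,0],[1,-135,-327,40,0],[1,-135,-327,40,0]]'
python3 - <<'E'
from h import *
s=telemetry.observe();print(s['tool_pos'],s['tool_rot'])
im,d,c=snap('wrist','w2.png')
h=cv2.cvtColor(im,cv2.COLOR_RGB2HSV).astype(int)
m=((h[...,0]>=3)&(h[...,0]<15)&(h[...,1]>180)&(h[...,2]>190)).astype(np.uint8)
for cn in cv2.findContours(m,cv2.RETR_EXTERNAL,2)[0]:
  if cv2.contourArea(cn)>150:
    (u,v),r=cv2.minEnclosingCircle(cn);M=cv2.moments(cn);u2,v2=M['m10']/M['m00'],M['m01']/M['m00']
    print((u,v),r,(u2,v2),onz(c,u,v,.116),onz(c,u2,v2,.116),'depth',pt(c,d,u2,v2),'diam',2*r*d[int(v2),int(u2)]/np.array(c['camera_matrix'])[0][0])
E
```

```text
time: 2.4
tool_pos: [0.4959, 0.2184, 0.4095]
tool_rot: [3.141, 0.0, -0.523]
contact_force: [-0.2, -0.3, -0.4]
opening: 0.0917
grip_force: 0.0
[0.49586    0.21844713 0.40951353] [ 3.14056361e+00  3.99748886e-05 -5.23241254e-01]
```

View pics/w2.png

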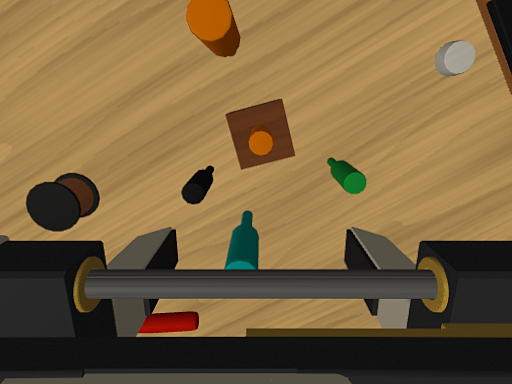

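The dowel's top disc is at (261,143). The fingers' closing line (horizontal in the image) is free of neighbours.

```bash
python3 - <<'E'
from h import *
c=vision.get_calibration('wrist');im=cv2.imread('pics/w2.png');h=cv2.cvtColor(im,cv2.COLOR_BGR2HSV).astype(int)
print(h[143,261])
m=np.zeros(im.shape[:2],np.uint8);a=h[120:165,235:290]
m[120:165,235:290]=(a[...,0]<17)&(a[...,1]>180)&(a[...,2]>h[143,261][2]-25)
cn=max(cv2.findContours(m,0,2)[0],key=cv2.contourArea);(u,v),r=cv2.minEnclosingCircle(cn)
p=onz(c,u,v,.116);f=np.array(c['camera_matrix'])[0][0]
s=telemetry.observe();D=p-s['tool_pos'];y=s['tool_rot'][2]
print(u,v,r,cv2.contourArea(cn),p,'diam',2*r*.27/f,'tool dx dy',D[0]*np.cos(y)+D[1]*np.sin(y),D[0]*np.sin(y)-D[1]*np.cos(y))
E
```

```text
[ 15 255 180]
260.1325378417969 142.92770385742188 12.073108673095703 412.5 [0.53097933 0.19851898 0.116     ] diam 0.02056671144955998 tool dx dy 0.040288075829225195 -0.0004423558174163865
```

```bash
python3 -m crank '[[0.1,20,0,0,0],[0.1,40,0,0,0],[0.1,40,0,0,0],[0.1,40,0,30,0],[0.1,40,0,60,0],[0.1,40,0,90,0],[0.1,40,0,115,0],[0.1,40,0,135,0],[0.1,40,0,150,0],[0.1,40,0,159,0],[0.1,40,0,159,0],[0.1,40,0,159,0]]' 20
python3 -m crank '[[-1,0,0,0,0],[-1,0,0,0,0],[-1,0,0,0,0],[-1,0,0,0,0],[-1,0,0,0,0],[-1,0,0,0,0],[-1,0,0,0,0],[-1,0,0,0,0]]' 25
```

```text
time: 3.45
tool_pos: [0.5304, 0.1996, 0.2511]
tool_rot: [3.142, -0.0, -0.522]
contact_force: [0.4, -0.3, -0.1]
opening: 0.0504
grip_force: 0.0
time: 4.12
tool_pos: [0.5303, 0.2003, 0.2511]
tool_rot: [-3.141, -0.001, -0.521]
contact_force: [-0.9, -0.3, 4.1]
opening: 0.0214
grip_force: 25.0
```

```bash
python3 -m crank '[[-1,0,0,-15,0],[-1,0,0,-40,0],[-1,0,0,-75,0],[-1,0,0,-110,0],[-1,0,0,-145,0],[-1,0,0,-180,0],[-1,0,0,-209,0],[-1,0,0,-209,0]]'
python3 -m crank '[[-1,13,29,0,0],[-1,27,58,0,0],[-1,40,86,0,0],[-1,54,115,0,0],[-1,67,144,0,0],[-1,81,173,0,0],[-1,94,202,0,0],[-1,108,231,0,0],[-1,121,260,0,0],[-1,134,288,0,0],[-1,134,288,0,0],[-1,134,288,0,0]]'
python3 - <<'E'
from h import *
snap('wrist','w3.png')
s=telemetry.observe();print(s['tool_pos'],s['tool_rot'],s['contact_force'],s['opening'])
E
```

```text
time: 4.78
tool_pos: [0.5305, 0.2004, 0.4662]
tool_rot: [-3.134, -0.008, -0.521]
contact_force: [0.4, -0.5, -0.6]
opening: 0.0218
grip_force: 25.0
time: 5.78
tool_pos: [0.5029, -0.1175, 0.4588]
tool_rot: [3.142, 0.001, -0.524]
contact_force: [-0.6, 0.6, -0.3]
opening: 0.0218
grip_force: 25.0
[ 0.50297506 -0.11638766  0.45898306] [-3.14135130e+00  1.37055603e-03 -5.22631470e-01] [ 0.07701091 -0.26797681 -0.25141359] 0.022030443416667215
```

View pics/w3.png

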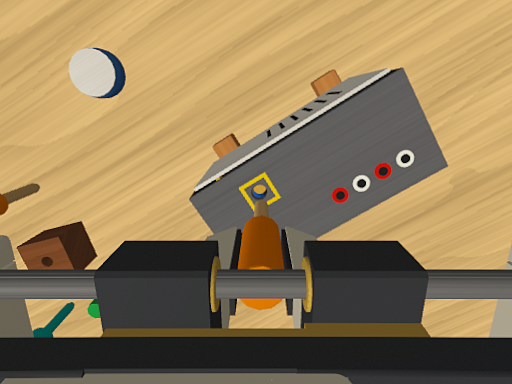

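The wrist view shows the dowel hanging straight. Its nose is near (261,200), just below the frame and hole at (260,190). I zoom in to measure the tip against the hole in the same image.

```bash
python3 - <<'E'
from h import *
im=cv2.imread('pics/w3.png');c=vision.get_calibration('wrist')
h=cv2.cvtColor(im,cv2.COLOR_BGR2HSV).astype(int)
m=((h[...,0]>=22)&(h[...,0]<34)&(h[...,1]>130)&(h[...,2]>90)).astype(np.uint8);m[:165]=0;m[215:]=0
pts=cv2.findNonZero(m);hu=cv2.convexHull(pts);r=cv2.minAreaRect(hu);b=cv2.boxPoints(r)
B=np.array([onz(c,*q,.18) for q in b]);print(r,b.round(1).tolist(),B.round(4),np.linalg.norm(B-np.roll(B,1,0),axis=1),'ctr',B.mean(0))
s=telemetry.observe();p=s['tool_pos'];R=cv2.Rodrigues(c['rvec'])[0]
q=np.array([p[0],p[1],p[2]-.245])
for z in (.245,.241,.195):
  print(z,cv2.projectPoints(np.array([[p[0],p[1],p[2]-z]]),c['rvec'],c['tvec'],c['camera_matrix'],np.array(c['dist']))[0].ravel())
cv2.imwrite('pics/c3.png',cv2.resize(im[165:225,225:305],None,fx=10,fy=10,interpolation=cv2.INTER_CUBIC))
E
```

```text
((259.3524475097656, 192.27195739746094), (31.06409454345703, 30.619619369506836), 57.094757080078125) [[238.10000610351562, 187.5], [263.79998779296875, 170.89999389648438], [280.6000061035156, 197.0], [254.89999389648438, 213.60000610351562]] [[ 0.5163 -0.1018  0.18  ]
 [ 0.518  -0.1277  0.18  ]
 [ 0.491  -0.1289  0.18  ]
 [ 0.4889 -0.1023  0.18  ]] [0.02741109 0.02602723 0.02695562 0.02669349] ctr [ 0.50357864 -0.11516342  0.18      ]
0.245 [260.95069436 205.50992233]
0.241 [260.94955783 207.29454246]
0.195 [260.9331804 233.0316102]
```

View pics/c3.png

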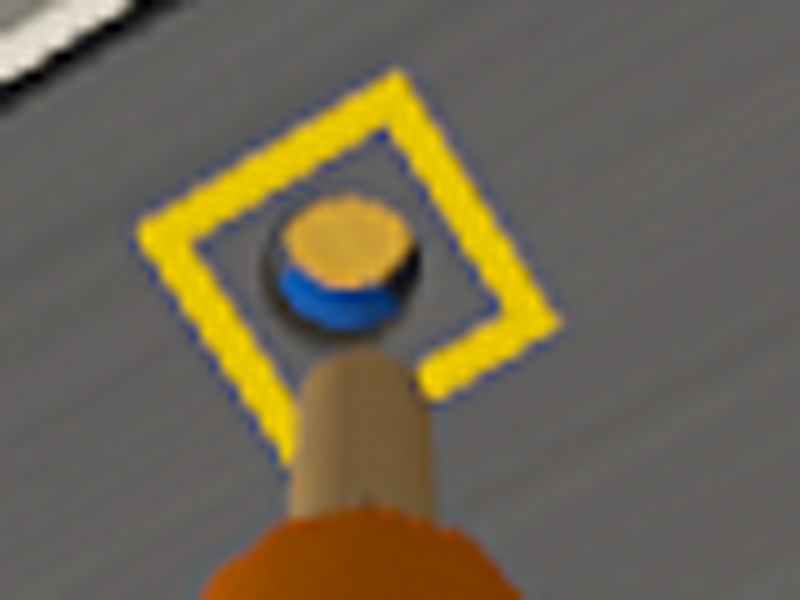

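```bash
cat > rel.py <<'E'
from h import *
import sys
def rel(tip,hole):
    c=vision.get_calibration('wrist');s=telemetry.observe();p=s['tool_pos'];y=s['tool_rot'][2]
    f=lambda D:(1e3*np.array([D[0]*np.cos(y)+D[1]*np.sin(y),D[0]*np.sin(y)-D[1]*np.cos(y)])).round(1)
    t=onz(c,*tip,p[2]-.245);h=onz(c,*hole,.18)
    print('tip',t,'hole',h,'tip vs tcp',f(t-p),'hole-tip',f(h-t),'hole-tcp',f(h-p),'tcp',p)
E
python3 -c "
from rel import *
rel((260.7,203.3),(258.8,191.2));rel((260.7,203.3),(259.35,192.3))"
```

```text
tip [ 0.5045758  -0.11709494  0.21398306] hole [ 0.50480883 -0.11533138  0.18      ] tip vs tcp [ 1.7 -0.2] hole-tip [-0.7 -1.6] hole-tcp [ 1.1 -1.8] tcp [ 0.50297506 -0.11638766  0.45898306]
tip [ 0.5045758  -0.11709494  0.21398306] hole [ 0.50373279 -0.11524782  0.18      ] tip vs tcp [ 1.7 -0.2] hole-tip [-1.7 -1.2] hole-tcp [ 0.1 -1.4] tcp [ 0.50297506 -0.11638766  0.45898306]
```

```bash
python3 -m crank '[[-1,-0.7,-1.5,8,0],[-1,-0.7,-1.5,17,0],[-1,-0.7,-1.5,25,0],[-1,-0.7,-1.5,26,0],[-1,-0.7,-1.5,26,0],[-1,-0.7,-1.5,26,0]]'
python3 - <<'E'
from h import *
im,d,c=snap('wrist','w4.png');im=im[:,:,::-1]
cv2.imwrite('pics/c4.png',cv2.resize(im[170:245,210:310],None,fx=8,fy=8,interpolation=cv2.INTER_CUBIC))
E
```

```text
time: 6.33
tool_pos: [0.5033, -0.1142, 0.4336]
tool_rot: [3.142, 0.0, -0.521]
contact_force: [-0.1, 0.4, -0.1]
opening: 0.0216
grip_force: 25.0
```

View pics/c4.png

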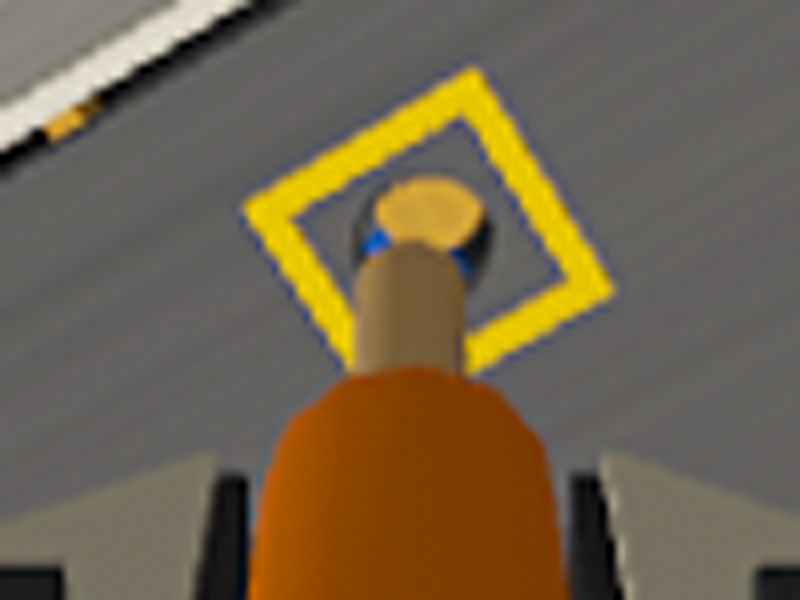

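Hole centre is at crop (423,238), i.e. px (262.5,199.4). The nose's far rim is at crop (412,240), so the tip centre is at about px (261.1,204.1).

```bash
python3 -c "
from rel import *
rel((261.1,204.1),(262.5,199.4));rel((261.1,204.1),(263,200.5))"
```

```text
tip [ 0.50460975 -0.11524587  0.18889433] hole [ 0.50477112 -0.11658868  0.18      ] tip vs tcp [1.6 0.2] hole-tip [0.8 1.1] hole-tcp [2.4 1.2] tcp [ 0.50333559 -0.11432614  0.43389433]
tip [ 0.50460975 -0.11524587  0.18889433] hole [ 0.5038043  -0.11648039  0.18      ] tip vs tcp [1.6 0.2] hole-tip [-0.1  1.5] hole-tcp [1.5 1.6] tcp [ 0.50333559 -0.11432614  0.43389433]
```

```bash
python3 -m crank '[[-1,0.5,1.2,0,0],[-1,0.5,1.2,2,0],[-1,0.5,1.2,4,0],[-1,0.5,1.2,6,0],[-1,0.5,1.2,8,0],[-1,0.5,1.2,10,0],[-1,0.5,1.2,11,0],[-1,0.5,1.2,12,0],[-1,0.5,1.2,12,0]]'
```

```text
time: 7.13
tool_pos: [0.503, -0.1158, 0.4215]
tool_rot: [3.141, 0.0, -0.521]
contact_force: [-1.0, -0.2, -1.4]
opening: 0.0215
grip_force: 25.0
```

```bash
python3 -m crank '[[-1,0,0,1,0],[-1,0,0,2,0],[-1,0,0,3,0],[-1,0,0,4,0],[-1,0,0,4,0]]'
```

```text
time: 7.55
tool_pos: [0.503, -0.1158, 0.4175]
tool_rot: [3.141, 0.0, -0.521]
contact_force: [0.4, 0.0, 0.2]
opening: 0.0217
grip_force: 25.0
```

Clean entry with no force on the shoulder. I continue in small steps.

```bash
python3 -m crank '[[-1,0,0,1,0],[-1,0,0,2,0],[-1,0,0,3,0],[-1,0,0,4,0],[-1,0,0,4,0]]'
```

```text
time: 7.97
tool_pos: [0.503, -0.1158, 0.4134]
tool_rot: [3.141, 0.0, -0.521]
contact_force: [0.7, 0.2, -0.1]
opening: 0.0215
grip_force: 25.0
```

```bash
python3 -m crank '[[-1,0,0,1,0],[-1,0,0,2,0],[-1,0,0,3,0],[-1,0,0,3,0]]'
```

```text
time: 8.3
tool_pos: [0.503, -0.1158, 0.4105]
tool_rot: [3.141, 0.0, -0.521]
contact_force: [0.1, -0.1, -0.6]
opening: 0.0217
grip_force: 25.0
```

Tip is about 14.5 mm deep, still free.

```bash
python3 -m crank '[[-1,0,0,1,0],[-1,0,0,2,0],[-1,0,0,3,0],[-1,0,0,3,0]]'
```

```text
time: 8.63
tool_pos: [0.503, -0.1158, 0.4086]
tool_rot: [-3.141, -0.002, -0.521]
contact_force: [-0.8, 0.3, 5.9]
opening: 0.0216
grip_force: 25.0
```

```bash
python3 -m crank '[[-1,0,0,1,0],[-1,0,0,2,0],[-1,0,0,3,0],[-1,0,0,3,0]]'
```

```text
time: 8.97
tool_pos: [0.503, -0.1158, 0.4059]
tool_rot: [-3.141, -0.002, -0.521]
contact_force: [-1.3, 0.5, 6.8]
opening: 0.0216
grip_force: 25.0
```

```bash
python3 -m crank '[[-1,0,0,1,0],[-1,0,0,2,0],[-1,0,0,2,0]]'
```

```text
time: 9.22
tool_pos: [0.503, -0.1158, 0.4039]
tool_rot: [-3.141, -0.002, -0.521]
contact_force: [-1.6, 0.1, 8.5]
opening: 0.0218
grip_force: 25.0
```

```bash
python3 -m crank '[[-1,0,0,0.7,0],[-1,0,0,1.3,0],[-1,0,0,1.3,0]]'
```

```text
time: 9.47
tool_pos: [0.503, -0.1158, 0.4027]
tool_rot: [-3.142, -0.002, -0.521]
contact_force: [-2.7, 0.6, 9.0]
opening: 0.0214
grip_force: 25.0
```

```bash
python3 -m crank '[[-1,0,0,0.5,0],[-1,0,0,0.9,0],[-1,0,0,0.9,0],[-1,0,0,0.9,0]]'
cat > cov.py <<'E'
from h import *
# points near amp's +x side from scene camera depth: how far out is material at z 0.10..0.17
im,d,c=snap('scene')
P=[pt(c,d,u,v) for v in range(135,215) for u in range(220,290) if d[v,u]>0]
P=np.array(P);y=P[:,1]
m=(y>-.25)&(y<-.07)&(P[:,2]>.06)&(P[:,2]<.2)&(P[:,0]>.53)&(P[:,0]<.72)
Q=P[m];print('n',len(Q),'zmax',Q[:,2].max().round(3))
for a in np.arange(.06,.18,.02):
    q=Q[(Q[:,2]>a)&(Q[:,2]<a+.02)]
    if len(q):print(a.round(2),len(q),np.median(q[:,0]).round(4),q[:,0].max().round(3),q[:,1].min().round(3),q[:,1].max().round(3))
E
python3 cov.py
```

```text
time: 9.8
tool_pos: [0.503, -0.1158, 0.4019]
tool_rot: [-3.141, -0.002, -0.521]
contact_force: [-2.4, 0.6, 7.9]
opening: 0.0214
grip_force: 25.0
n 385 zmax 0.182
0.06 43 0.5463 0.552 -0.247 -0.073
0.08 55 0.5557 0.561 -0.248 -0.071
0.1 53 0.5641 0.569 -0.249 -0.07
0.12 50 0.5723 0.578 -0.245 -0.07
0.14 135 0.5711 0.586 -0.242 -0.074
0.16 39 0.5325 0.55 -0.247 -0.074
```

Wrist force dropped and the cover's slope is now about 0.41 rad, so it is ajar. I withdraw and return to the block.

```bash
python3 -m crank '[[-1,0,0,-3,0],[-1,0,0,-8,0],[-1,0,0,-15,0],[-1,0,0,-25,0],[-1,0,0,-38,0],[-1,0,0,-50,0],[-1,0,0,-60,0],[-1,0,0,-60,0]]'
python3 -m crank '[[-1,-13,-29,0,0],[-1,-27,-58,0,0],[-1,-40,-86,0,0],[-1,-54,-115,0,0],[-1,-67,-144,0,0],[-1,-81,-173,0,0],[-1,-94,-202,0,0],[-1,-108,-231,0,0],[-1,-121,-260,0,0],[-1,-133.8,-287.7,0,0],[-1,-133.8,-287.7,0,0],[-1,-133.8,-287.7,0,0]]'
python3 -m crank '[[-1,0,0,30,0],[-1,0,0,60,0],[-1,0,0,90,0],[-1,0,0,120,0],[-1,0,0,135,0],[-1,0,0,140,0],[-1,0,0,140,0],[-1,0,0,140,0]]'
python3 -c "
from h import *
im,d,c=snap('wrist','w5.png')"
```

```text
time: 10.52
tool_pos: [0.5033, -0.1159, 0.4629]
tool_rot: [-3.141, -0.004, -0.521]
contact_force: [0.2, -0.4, 0.2]
opening: 0.0219
grip_force: 25.0
time: 11.52
tool_pos: [0.5301, 0.2016, 0.4596]
tool_rot: [3.14, 0.001, -0.518]
contact_force: [0.3, -1.0, -1.5]
opening: 0.0213
grip_force: 25.0
time: 12.18
tool_pos: [0.5307, 0.1996, 0.3214]
tool_rot: [-3.141, -0.001, -0.522]
contact_force: [0.0, -0.4, -0.0]
opening: 0.0217
grip_force: 25.0
```

View pics/w5.png

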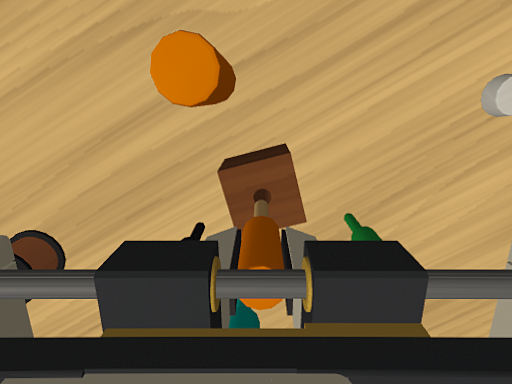

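The rod tip lines up with the block's hole at (261,195). Lowering it in.

```bash
python3 -m crank '[[-1,0,0,6,0],[-1,0,0,12,0],[-1,0,0,18,0],[-1,0,0,24,0],[-1,0,0,29,0],[-1,0,0,33,0],[-1,0,0,33,0]]'
```

```text
time: 12.82
tool_pos: [0.53, 0.2003, 0.2863]
tool_rot: [3.14, 0.001, -0.521]
contact_force: [-0.7, 0.2, 0.4]
opening: 0.0213
grip_force: 25.0
```

```bash
python3 -m crank '[[-1,0,0,7,0],[-1,0,0,14,0],[-1,0,0,21,0],[-1,0,0,27,0],[-1,0,0,32,0],[-1,0,0,35,0],[-1,0,0,36,0],[-1,0,0,36,0]]'
```

```text
time: 13.48
tool_pos: [0.5303, 0.2003, 0.2514]
tool_rot: [3.141, -0.0, -0.521]
contact_force: [0.4, -0.1, -1.2]
opening: 0.0215
grip_force: 25.0
```

```bash
python3 -m crank '[[0.1,0,0,0,0],[0.1,0,0,0,0],[0.1,0,0,0,0],[0.1,0,0,0,0],[0.1,0,0,0,0],[0.1,0,0,-20,0],[0.1,0,0,-50,0],[0.1,0,0,-85,0],[0.1,0,0,-120,0],[0.1,0,0,-160,0],[0.1,0,0,-200,0],[0.1,0,0,-200,0]]'
python3 - <<'E'
from h import *
im,d,c=snap('scene','s1.png')
P=np.array([pt(c,d,u,v) for v in range(135,215) for u in range(220,290) if d[v,u]>0])
m=(P[:,1]>-.24)&(P[:,1]<-.08)&(P[:,2]>.07)&(P[:,2]<.14)&(P[:,0]>.53)&(P[:,0]<.72);Q=P[m]
A=np.c_[np.ones(len(Q)),Q[:,1]+.16,Q[:,2]];k,*_=np.linalg.lstsq(A,Q[:,0],rcond=None)
e=Q[:,0]-A@k;g=abs(e)<.006;k,*_=np.linalg.lstsq(A[g],Q[g,0],rcond=None)
print('x=a+b(y+.16)+c z',k,'yaw',-k[1],'angle',np.arctan(k[2]*np.cos(k[1])),g.mean())
# dowel in block: orange top
h=cv2.cvtColor(im,cv2.COLOR_RGB2HSV).astype(int)
mm=((h[...,0]>3)&(h[...,0]<14)&(h[...,1]>180)&(h[...,2]>130)).astype(np.uint8);mm[:220]=0;mm[275:]=0;mm[:,:290]=0;mm[:,325:]=0
n,l,s,ce=cv2.connectedComponentsWithStats(mm);print(s[1:],ce[1:])
st=telemetry.observe();print(st['tool_pos'],st['tool_rot'][2],st['qpos'])
E
```

```text
time: 14.48
tool_pos: [0.5306, 0.2005, 0.4603]
tool_rot: [-3.131, -0.011, -0.521]
contact_force: [0.1, 0.4, -0.1]
opening: 0.0506
grip_force: 0.0
x=a+b(y+.16)+c z [ 0.51589536 -0.0321244   0.43822872] yaw 0.03212440180189735 angle 0.4128322376991544 0.9936305732484076
[[300 228   7  19  99]] [[302.83838384 237.04040404]]
[0.53043195 0.20038636 0.4563953 ] -0.5211605405157214 [ 2.26075796e-01  3.85066631e-01  1.31639589e+00 -8.43126933e-05
  1.43008370e+00  2.31801894e+00]
```

The dowel is back at its original pixels, fully down. The amp's yaw is 0.032 and the cover is at about 0.41 rad. Now to above the gap, fingers shut and aligned with the amp.

```bash
python3 -m crank '[[-1,21,32,0,-0.05],[-1,42,64,0,-0.1],[-1,63,96,5,-0.15],[-1,84,128,10,-0.2],[-1,105,160,15,-0.26],[-1,126,192,20,-0.32],[-1,147,224,25,-0.38],[-1,168,256,30,-0.44],[-1,189,288,30,-0.5],[-1,209,321,30,-0.553],[-1,209,321,30,-0.553],[-1,209,321,30,-0.553]]'
python3 -m crank '[[-1,0,0,0,0],[-1,0,0,0,0],[-1,0,0,0,0]]'
```

```text
time: 15.53
tool_pos: [0.5513, -0.1841, 0.4198]
tool_rot: [-3.14, 0.002, 0.028]
contact_force: [0.4, 0.1, -0.7]
opening: 0.0003
grip_force: 0.0
time: 15.78
tool_pos: [0.5518, -0.1807, 0.4214]
tool_rot: [-3.141, 0.0, 0.033]
contact_force: [0.6, -0.6, 0.9]
opening: 0.0008
grip_force: 0.0
```

```bash
python3 -m crank '[[-1,0,0,25,0],[-1,0,0,50,0],[-1,0,0,70,0],[-1,0,0,80,0],[-1,0,0,87,0],[-1,0,0,93,0],[-1,0,0,98,0],[-1,0,0,103,0],[-1,0,0,103,0]]'
```

```text
time: 16.53
tool_pos: [0.5516, -0.1821, 0.3181]
tool_rot: [-3.142, 0.0, 0.032]
contact_force: [-0.6, -0.7, -0.2]
opening: 0.0005
grip_force: 0.0
```

```bash
python3 -m crank '[[-1,6,1,0,0],[-1,0,0,0,0],[-1,12,0,2,0],[-1,17,0,4,0],[-1,21,0,5,0],[-1,26,0,8,0],[-1,30,0,10.5,0],[-1,34,0,13.5,0],[-1,37,0,16.5,0],[-1,41,0,20,0],[-1,45,0,23,0],[-1,45,0,23,0]]'; python3 cov.py
```

```text
time: 17.53
tool_pos: [0.5972, -0.1806, 0.2946]
tool_rot: [-3.141, 0.0, 0.032]
contact_force: [-0.7, 0.5, -0.3]
opening: 0.0001
grip_force: 0.1
n 379 zmax 0.199
0.06 57 0.5562 0.57 -0.242 -0.071
0.08 46 0.5788 0.591 -0.22 -0.072
0.1 46 0.6 0.613 -0.19 -0.071
0.12 77 0.6071 0.624 -0.171 -0.071
0.14 26 0.6049 0.61 -0.17 -0.075
0.16 16 0.5318 0.609 -0.209 -0.098
```

```bash
python3 -m crank '[[-1,3,0,4,0],[-1,6.5,0,8,0],[-1,10,0,12,0],[-1,12.5,0,16,0],[-1,15,0,20.5,0],[-1,17.5,0,25,0],[-1,20,0,29.5,0],[-1,21.5,0,34,0],[-1,23,0,38.5,0],[-1,24.5,0,43,0],[-1,26,0,48,0],[-1,26,0,48,0]]'
```

```text
time: 18.58
tool_pos: [0.6226, -0.1798, 0.2461]
tool_rot: [-3.141, 0.001, 0.032]
contact_force: [-1.3, 0.4, -0.2]
opening: 0.0003
grip_force: 0.0
```

```bash
python3 -m crank '[[-1,1,0,2.5,0],[-1,1,0,5,0],[-1,1.5,0,7.5,0],[-1,1.5,0,9,0],[-1,1.5,0,9,0]]'
```

```text
time: 19.0
tool_pos: [0.6241, -0.1799, 0.2382]
tool_rot: [-3.142, 0.0, 0.032]
contact_force: [0.1, -0.7, -0.1]
opening: 0.0006
grip_force: 0.1
```

```bash
python3 -m crank '[[-1,0,0,1.5,0],[-1,0,0,3,0],[-1,0,0,3,0]]'; python3 -m crank '[[-1,0,0,1,0],[-1,0,0,2,0],[-1,0,0,2,0]]'
```

```text
time: 19.25
tool_pos: [0.6241, -0.1799, 0.2352]
tool_rot: [3.142, 0.0, 0.032]
contact_force: [-0.7, -0.2, 0.7]
opening: 0.0004
grip_force: 0.1
time: 19.5
tool_pos: [0.6242, -0.1799, 0.2337]
tool_rot: [3.141, -0.0, 0.032]
contact_force: [-0.0, 1.4, 3.1]
opening: 0.0005
grip_force: 0.9
```

```bash
python3 - <<'E'
from h import *
im,d,c=snap('scene','s2.png')
cv2.imwrite('pics/c6.png',cv2.resize(im[110:270,190:350,::-1],(600,600),interpolation=2))
E
```

```text
(no output)
```

View pics/c6.png

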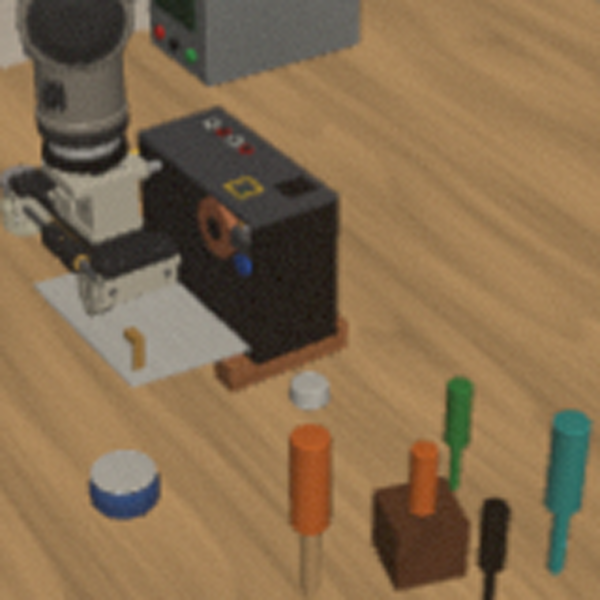

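The cover is folded down nearly level, and the dowel stands fully down in its block at crop (423,480). A light further press to confirm the stop, then straight up and measure.

```bash
python3 -m crank '[[-1,0,0,1,0],[-1,0,0,1.5,0],[-1,0,0,1.5,0]]'; python3 -m crank '[[-1,0,0,-5,0],[-1,0,0,-20,0],[-1,0,0,-45,0],[-1,0,0,-75,0],[-1,0,0,-110,0],[-1,0,0,-145,0],[-1,0,0,-180,0],[-1,0,0,-200,0],[-1,0,0,-200,0]]'
python3 - <<'E'
from h import *
im,d,c=snap('scene')
P=np.array([pt(c,d,u,v) for v in range(135,225) for u in range(190,290) if d[v,u]>0])
m=(P[:,1]>-.24)&(P[:,1]<-.13)&(P[:,2]>.03)&(P[:,2]<.08)&(P[:,0]>.55)&(P[:,0]<.65);Q=P[m]
A=np.c_[np.ones(len(Q)),Q[:,0]-.535,Q[:,1]+.16];k,*_=np.linalg.lstsq(A,Q[:,2],rcond=None)
print(len(Q),k,'angle',np.pi/2-np.arctan(k[1]))
im,d,c=snap('top');h=cv2.cvtColor(im,cv2.COLOR_RGB2HSV).astype(int)
print(telemetry.observe()['contact_force'])
E
```

```text
time: 19.8
tool_pos: [0.6242, -0.1798, 0.2334]
tool_rot: [3.141, -0.001, 0.032]
contact_force: [-2.1, 1.0, 9.0]
opening: 0.0006
grip_force: 4.6
time: 20.55
tool_pos: [0.6243, -0.1799, 0.438]
tool_rot: [3.137, -0.009, 0.032]
contact_force: [0.1, 0.3, 0.0]
opening: 0.0
grip_force: 0.0
480 [ 0.04725879  0.07420265 -0.00118493] angle 1.496729415446787
[ 0.43266606  0.60530598 -0.67450519]
```

The cover is at 1.50 rad, the dowel is seated and the robot is clear. Handing in.

```bash
python3 -m crank '[[-1,0,0,0,0],[-1,0,0,0,0],[-1,0,0,0,0]]' >/dev/null; python3 -c "
from cell import ticket
print(ticket.hand_in())"
```

```text
the job is handed in; nothing more can be done
None
```

The job is handed in, verdict not shown: the catch let the cover spring ajar, the dowel is back fully down in its block, the cover measures 1.50 rad (fully open), and the arm is clear.

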